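# Work the battery bin's lever for a customer and let the lid down softly

### The arm

A 6-joint arm with a two-finger parallel gripper is mounted at the origin on the work surface. World frame = base frame: x ahead of the robot, y to its left, z up, the work surface at z = 0. Lengths are in m, angles in rad, forces in N, time in s.
With the tool pointing down it reaches from about 0.375 to 0.975 m from the base axis. Payload 3.8 kg.
Tool frame: the origin (TCP) lies at the very end of the fingers, on their centre line; the grasp point (between the pads) lies manip.hold_point_z behind it (manip.hold_point_z is the distance from the TCP to the grasp point, in m); z points along the fingers, y is the line along which they close (so a half turn about z gives the same grasp; the last joint's range is limited). The gripper opens to 85 mm and grips with 20 to 120 N. Pads are 22 mm wide; open, the fingers measure 114 mm over their backs; the gripper's body (76 mm by 85 mm) begins 54 mm behind the grasp point. The pads swing forward as they close: fully open they stand 13 mm farther back than shut.
Start: joints at [1.286, 0.264, 1.604, -0, 1.274, -0.037], TCP at [0.166, 0.654, 0.231] pointing down, gripper open.
Joint ranges: [-2.63, 2.63], [-0.94, 2.18], [0.31, 2.57], [-1.31, 4.45], [0, 2.66], [-2.55, 2.55]. Speed limits (rad/s): [2.57, 2.57, 3.14, 3.14, 3.14, 3.14].

### API

Orientations are given as a rotation vector (axis times angle).
In Python, from rig import sensors, get_image, job, manip gives the robot as it stands.
- The arm moves only by the tool drive_tool, never from a script. Its argument "series" is a list of rows, each an object with "grip": the opening, from 0 (shut) to 1 (fully open); "xyz": the shift along the tool's x, y, z normalised to -1 to 1, where 1 is 200 mm, a list of three; "twist": the turn, a rotation vector about the tool's x, y, z normalised to -1 to 1, where 1 is 90 degrees, a list of three. A call has exactly 10 rows; each row is the pose to reach, as a shift and turn from the pose commanded when the call began, along the tool's axes at that moment; what a row does not reach only later rows make up. A row lasts 1/10 s, in which the tool goes at most 50 mm and 8.59 degrees, less where a joint would pass 70% of its speed; a pose out of reach is approached as far as the arm can. A call with a number of a shift or a turn outside -1 to 1 is refused whole. A call with a gripper value outside its range is refused whole. The fingers move at their own pace and stop on an object; "squeeze" is the grip in N (left out, the last holds). Time passes only in rows, so rows that repeat a pose let the fingers close, or fill a call up. It gives the time, the measured TCP pose, the force, the opening and the grip force at its end, in the units of the state.
- sensors.state(): the state, without advancing time (a new reading comes with each control period).
- get_image(name): name is "scene" or "top" or "wrist"; returns a dict with "frame" (480x640x3 uint8, blue, green, red), "mtx" (3x3 intrinsics, pixels), "dist_coeffs" ([k1, k2, p1, p2, k3] as OpenCV has them; the pictures are not rectified), "xyz" and "rotation" of the camera in the world. Camera axes: x right, y down, z forward; pixel columns grow to the right and rows downward; lengths in m; the calibration is good to about 2 mm. A picture is of the moment at which its call begins. There is no depth.
- job.job_done(): hands the job in; it is judged then, once.
The state is a dict: "time_s": time; "joint_positions": joint angles; "dq": joint speeds; "joint_efforts": joint torques, N m; "ee_pos": TCP position; "orientation": TCP orientation; "force": force on the tool from outside, world axes, zero at the start; "ft_torque": the same for the moment, N m; "width": finger opening in m; "gripper_force": force on a finger pad.
Only numpy, scipy, OpenCV 4.12 (cv2) and the standard library are available. Lean on these libraries where they do the work, as an engineer would, in place of code of your own. Each camera call takes 0.05 s, during which the arm holds its last target. There are 200 camera calls.

### The job

A customer at the counter has both hands full of flat batteries: with your fingertips press the lever of the small round steel step bin right down and keep the lid wide open for a good three seconds while they drop them in, then ease the lever back up, taking about two or three seconds over it, so that the lid comes down shut without slamming. Work the lid by its lever only, keep the bin where it stands, lift or carry nothing, leave the goods around it undisturbed, and finish clear of the bin.

Things in the scene. Friction and masses are not known exactly. Their poses are not given: they have to be found in the camera images.
- bin: Small round step bin standing loose on rubber feet, about 4 kg with batteries in it: steel shell 166 mm in diameter on a black base 174 mm in diameter, 238 mm high with the lid shut. Origin: centre of its underside, on the counter. Its z axis points up; its own -x axis points to the front, where the lever sticks out; the lid's hinge is at the rear, +x.
- tread (a point): Centre of the upper face of the lever's tread, a black ribbed plate 45 mm (bin's x) by 70 mm (bin's y), 6 mm thick, sticking out low at the bin's front. At rest it is level, 48 mm above the counter, and this point lies 140.5 mm in front of the bin's axis (57 mm off the shell). Fully pressed it is 27 mm lower. Press from above on its outer half, leaning the gripper off the bin by some 20 degrees to clear the lid.
- pedal (a joint): Angle of the lever, rad: 0 at rest (up), 0.22 fully pressed, at its stop. Its level axle lies under the bin, 15 mm in front of the bin's axis, 22 mm above the counter, so the tread goes down on an arc of about 125 mm radius. The lid's weight brings it back up: it takes about 7 to 12 N at the tread to start the lid, less as it rises.
- lid (a joint): Opening angle of the lid, rad: 0 shut, 1.3 (75 degrees) with the lever fully pressed. A push rod ties it to the lever: lid angle = 5.9 x lever angle, both ways. If the lever is let go, the lid falls and slams; let up slowly, the lid comes down as slowly as the tread rises.
- lid_shell: The lid: domed steel disc, 174 mm in diameter, 22 mm high. Origin: centre of its underside, 216 mm above the counter when shut; opens upward about a hinge at the rear (+x side) of the bin; it stands up over the rear when open. Not to be touched.
- lamp_carton: Bystander: upright carton of a lamp, 62 x 62 x 115 mm. Origin: centre of its underside.
- wall_box: Bystander: white flat junction box, 85 x 85 x 42 mm. Origin: centre of its underside.
- tape_roll: Bystander: roll of silver tape lying flat, 104 mm in diameter, 48 mm high. Origin: centre of its underside.
- torch: Bystander: dark metal torch lying on its side, 170 mm long along its x axis, 48 mm in diameter at the head. Origin: middle of its length, on the counter.
- spray_can: Bystander: upright spray can, 52 mm in diameter, 150 mm high. Origin: centre of its underside.
- screwdriver: Bystander: screwdriver lying along its x axis, 190 mm long. Origin: on the counter below it.
- lamp_holder: Bystander: white ceramic lamp holder standing on its flange, 54 mm in diameter, 48 mm high. Origin: centre of its underside.

How it is judged:
On the way, in this order (a step that is already met when the one before it is completed fails the run):
1. the lever is pressed by the fingers and the lid stands wide open (beyond 1.1 rad) for 2.5 s (value of joint lid above 1.1 rad and contact force between the fingers and bin above 0.3 N), for 2.5 s.
2. the lid is down and shut (value of joint lid below 0.05 rad), for 0.2 s.
At the end, for the whole second after the job is handed in: The lid is shut (under 0.05 rad) and the lever fully up (under 0.01 rad), the bin at rest, upright within 0.05 rad and within 30 mm of where it stood; every bystander within 20 mm of where it stood (value of joint lid below 0.05 rad and value of joint pedal below 0.01 rad and distance of bin from where it was at the start of the episode below 0.03 m and angle between bin's own z axis and vertical below 0.05 rad and linear speed of bin below 0.01 m/s and distance of each of lamp_carton, wall_box, tape_roll, torch, spray_can, screwdriver, lamp_holder from where it was at the start of the episode below 0.02 m); the robot touches nothing.
It fails at once if the lid slams: it falls faster than 2.5 rad/s between 0.5 and 0.08 rad from shut (value of joint lid between 0.08 and 0.5 rad and velocity of joint lid below -2.5 rad/s).
It fails at once if the lid itself is pushed by the robot (contact force between any of the fingers, the arm and lid_shell above 1 N).
It fails at once if the bin is lifted, tipped over 0.12 rad or shoved more than 30 mm (distance of bin from where it was at the start of the episode above 0.03 m or angle between bin's own z axis and vertical above 0.12 rad or height (world z) of bin above 0.015 m).
It fails at once if one of the goods standing around is moved more than 20 mm or lifted (distance of any of lamp_carton, wall_box, tape_roll, torch, spray_can, screwdriver, lamp_holder from where it was at the start of the episode above 0.02 m).
It also fails if it takes over 51 s, if anything falls off the work surface, if the arm or the gripper's body presses on something with over 40 N, if the wrist force passes 120 N, or if a joint passes its speed limit or range.

## Working session

There is one attempt and no reset: what is moved stays moved. The work goes in short steps, Python scripts to look and compute and a tool call to move; the robot and the scene stay as the last step left them, time stands still between calls to the robot, and variables do not carry over. Pictures are saved under pics/ and viewed, at most 10 in all, crops included, and the job is handed in when it is done.

Besides the shell and the picture viewer there is one more tool, called in YAML: its name, and indented under it one key for each argument. drive_tool: Moves the arm, as the interface text tells. Scaled input: -1 to 1 covers 200 mm each way for a shift and 90 degrees each way for a turn. Its arguments: {"type":"object","properties":{"series":{"type":"array"},"squeeze":{"type":"number"}},"required":["series"]}

```bash
mkdir -p pics; python3 - <<'E'
from rig import sensors,get_image,manip
import cv2,numpy as np
print(sensors.state()); print(manip.hold_point_z)
for n in("scene","top"):
    d=get_image(n); cv2.imwrite(f"pics/{n}0.png",d["frame"]); print(n,d["mtx"],d["dist_coeffs"],d["xyz"],d["rotation"])
E
```

```text
{'time_s': 0.0, 'joint_positions': array([ 1.28607654e+00,  2.64783028e-01,  1.60538824e+00,  8.65056448e-06,
        1.27369133e+00, -3.68892321e-02]), 'dq': array([ 5.92813957e-05,  6.44902922e-04,  9.70067921e-04,  1.89377539e-04,
       -8.60356396e-05, -1.74963560e-04]), 'joint_efforts': array([ 2.51902755e-03, -5.15090811e+01, -3.67334640e+01,  3.04502482e-04,
        1.25300739e-02,  8.82135623e-06]), 'ee_pos': array([0.16536357, 0.65367203, 0.22993421]), 'orientation': array([-0.38825362, -3.11713272,  0.00351711]), 'force': array([ 0.57078787, -1.01907753, -0.44768904]), 'ft_torque': array([ 0.01992232, -0.02895663,  0.0091195 ]), 'gripper_force': 0.0, 'width': 0.08522704285617456}
0.0187
scene [[624.68883326   0.         317.70938102]
 [  0.         624.68883326 246.85698919]
 [  0.           0.           1.        ]] [0.07111729 0.         0.         0.         0.        ] [ 0.26247557 -0.31336905  1.29923393] [-2.65329238  0.9492856  -0.17690052]
top [[517.11400012   0.         320.22754971]
 [  0.         517.11400012 228.28719835]
 [  0.           0.           1.        ]] [-0.13760127  0.          0.          0.          0.        ] [0.34289743 0.00697103 1.27222018] [-2.14595402  2.16626266 -0.18978719]
```

View pics/scene0.png

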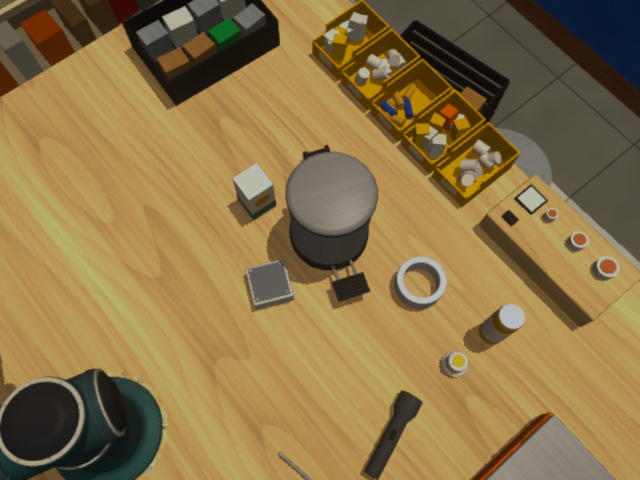

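View pics/top0.png

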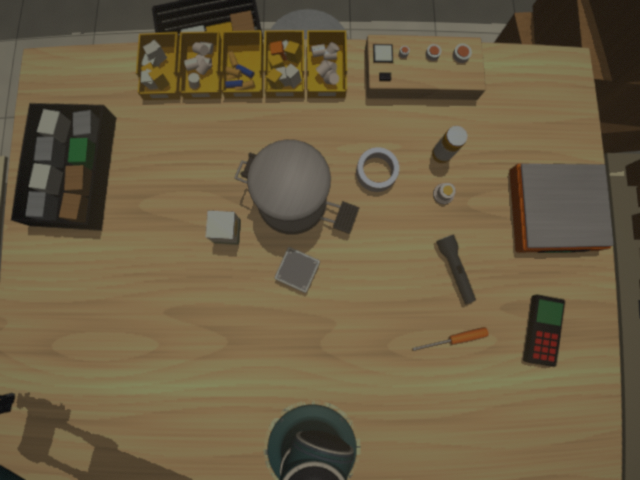

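The scene view shows the tread at about (350,287) and the lid at (331,193). The top view shows the tread at (346,218) and the lid at (289,180). The tread is on the front right, between the wall box and the tape roll. Next I'll measure both.

```bash
cat > h.py <<'E'
import cv2,numpy as np
from scipy.spatial.transform import Rotation as R
def ray(d,p,z):
    u=cv2.undistortPoints(np.array([[p]],float),d["mtx"],np.array(d["dist_coeffs"]))[0,0]
    v=R.from_rotvec(d["rotation"]).as_matrix()@np.array([u[0],u[1],1]); c=np.array(d["xyz"])
    return c+v*(z-c[2])/v[2]
E
python3 - <<'E'
from h import *
from rig import get_image
roi={"scene":((325,268,375,305),(350,288)),"top":((328,198,362,240),(346,218))}
lid={"scene":(280,150,382,238),"top":(244,138,334,222)}
for n in roi:
    d=get_image(n); f=d["frame"]; (a,b,c,e),_=roi[n]
    g=f[b:e,a:c].max(2); m=(g<75).astype(np.uint8); m=cv2.morphologyEx(m,cv2.MORPH_OPEN,np.ones((5,5)))
    k,l,s,ct=cv2.connectedComponentsWithStats(m); 
    i=1+np.argmax(s[1:,4]); pts=np.argwhere(l==i)[:,::-1]+[a,b]
    r=cv2.minAreaRect(pts.astype(np.float32)); print(n,"tread px",r,s[i]);
    q=np.array([ray(d,p,.048) for p in cv2.boxPoints(r)]); print(q.mean(0),[round(float(np.linalg.norm(q[j]-q[j-1])),3) for j in range(2)],q[:,:2].round(3).tolist())
    print([ (x,ray(d,x,z).round(3)) for x,z in ([((331,193),.227)] if n=="scene" else [((289,180),.227)])])
    a,b,c,e=lid[n]
    cv2.imwrite(f"pics/{n}_crop.png",cv2.resize(f[b-10:b+170,a-60:a+180],None,fx=3,fy=3,interpolation=cv2.INTER_CUBIC)); print("crop org",a-60,b-10)
E
python3 -c "
import cv2,numpy as np
a=cv2.imread('pics/scene_crop.png');b=cv2.imread('pics/top_crop.png')
" 
```

```text
scene tread px ((350.0, 286.5000305175781), (21.187257766723633, 32.57145690917969), 71.56504821777344) [  8   6  35  27 667]
[ 0.55106538 -0.08760174  0.048     ] [0.045, 0.069] [[0.527, -0.055], [0.592, -0.079], [0.574, -0.12], [0.511, -0.097]]
[((331, 193), array([0.6  , 0.041, 0.227]))]
crop org 220 140
top tread px ((345.33563232421875, 217.4383544921875), (18.024335861206055, 28.20691680908203), 20.556045532226562) [  6   5  24  30 494]
[ 0.55268709 -0.08760139  0.048     ] [0.043, 0.069] [[0.528, -0.055], [0.593, -0.08], [0.577, -0.12], [0.513, -0.095]]
[((289, 180), array([0.601, 0.042, 0.227]))]
crop org 184 128
```

View pics/top_crop.png

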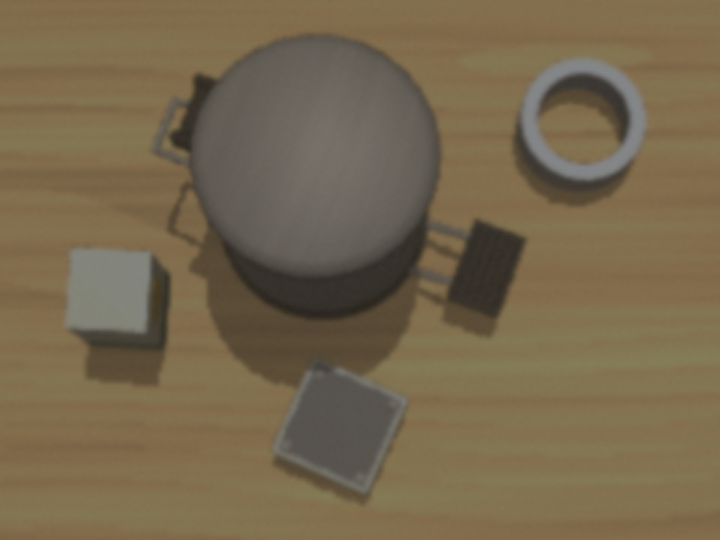

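View pics/scene_crop.png

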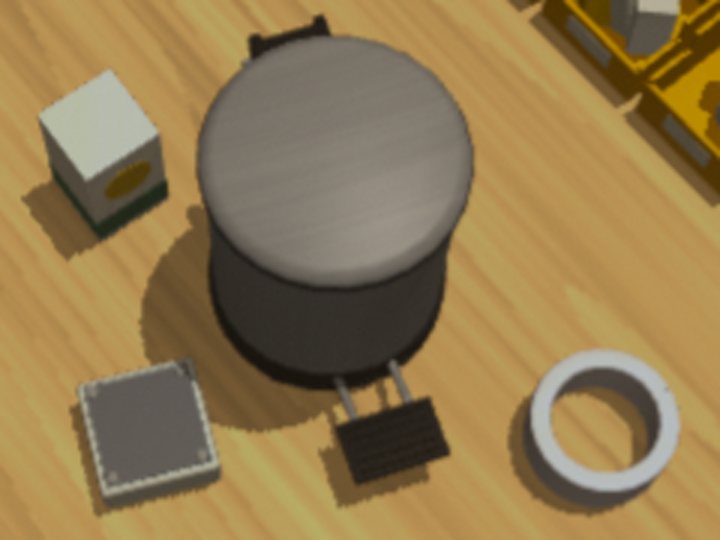

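```bash
cat >> h.py <<'E'
T=np.array([.552,-.0876,.048]); F=np.array([-.354,-.935,0]); F/=np.linalg.norm(F); B=T-.1405*F; B[2]=0
def rot(lean,yaw=None):
    f=F if yaw is None else np.array([np.sin(yaw),-np.cos(yaw),0])   # tool y = (cos yaw, sin yaw)
    z=-np.sin(lean)*f-np.array([0,0,np.cos(lean)]); y=np.array([-f[1],f[0],0]); return R.from_matrix(np.array([np.cross(y,z),y,z]).T)
def cmd(p0,r0,p,r):
    return (r0.inv().apply(np.array(p)-p0)/.2).round(3).tolist(), ((r0.inv()*r).as_rotvec()/(np.pi/2)).round(3).tolist()
E
python3 - <<'E'
from h import *
from rig import sensors
s=sensors.state(); p,r=s["ee_pos"],R.from_rotvec(s["orientation"]); D=np.radians
for q,o in [((.24,.5,.36),rot(0,D(55))),((.35,.34,.37),rot(0,D(25))),((.43,.165,.37),rot(0,D(0))),((.45,-.02,.37),rot(D(10))),((.53,-.15,.25),rot(D(20))),(B+.15*F+[0,0,.09],rot(D(20))),(B+.145*F+[0,0,.062],rot(D(20)))]:
    q=np.array(q);print(q.round(3),*cmd(p,r,q,o)); p,r=q,o
print(B)
E
```

```text
[0.24 0.5  0.36] [-0.55, -0.656, -0.647] [-0.001, 0.0, 0.231]
[0.35 0.34 0.37] [-0.909, -0.34, -0.05] [0.0, 0.0, 0.333]
[0.43  0.165 0.37 ] [-0.962, -0.007, 0.0] [0.0, 0.0, 0.278]
[ 0.45 -0.02  0.37] [-0.925, 0.1, 0.0] [-0.02, 0.11, 0.23]
[ 0.53 -0.15  0.25] [-0.563, 0.604, 0.51] [-0.0, 0.111, 0.0]
[ 0.549 -0.096  0.09 ] [-0.007, -0.008, 0.849] [0.0, 0.0, 0.0]
[ 0.55  -0.092  0.062] [-0.024, -0.0, 0.14] [0.0, 0.0, 0.0]
[0.60174842 0.04379766 0.        ]
```

drive_tool:
  series:
    - {"grip": 0,"xyz": [-0.1,-0.1,-0.2],"twist": [0,0,0.05]}
    - {"grip": 0,"xyz": [-0.2,-0.2,-0.4],"twist": [0,0,0.1]}
    - {"grip": 0,"xyz": [-0.35,-0.4,-0.6],"twist": [0,0,0.15]}
    - {"grip": 0,"xyz": [-0.45,-0.55,-0.65],"twist": [0,0,0.2]}
    - {"grip": 0,"xyz": [-0.55,-0.656,-0.65],"twist": [0,0,0.23]}
    - {"grip": 0,"xyz": [-0.55,-0.656,-0.65],"twist": [0,0,0.23]}
    - {"grip": 0,"xyz": [-0.55,-0.656,-0.65],"twist": [0,0,0.23]}
    - {"grip": 0,"xyz": [-0.55,-0.656,-0.65],"twist": [0,0,0.23]}
    - {"grip": 0,"xyz": [-0.55,-0.656,-0.65],"twist": [0,0,0.23]}
    - {"grip": 0,"xyz": [-0.55,-0.656,-0.65],"twist": [0,0,0.23]}

```text
time_s: 1.2
ee_pos: [0.2395, 0.5008, 0.3604]
orientation: [-0.94, -2.997, 0.002]
force: [0.1, 0.6, -0.2]
width: 0.0002
gripper_force: 0.0
```

drive_tool:
  series:
    - {"grip": 0,"xyz": [-0.15,-0.06,-0.01],"twist": [0,0,0.05]}
    - {"grip": 0,"xyz": [-0.3,-0.11,-0.02],"twist": [0,0,0.11]}
    - {"grip": 0,"xyz": [-0.45,-0.17,-0.03],"twist": [0,0,0.17]}
    - {"grip": 0,"xyz": [-0.6,-0.23,-0.04],"twist": [0,0,0.22]}
    - {"grip": 0,"xyz": [-0.75,-0.28,-0.05],"twist": [0,0,0.28]}
    - {"grip": 0,"xyz": [-0.91,-0.34,-0.05],"twist": [0,0,0.333]}
    - {"grip": 0,"xyz": [-0.91,-0.34,-0.05],"twist": [0,0,0.333]}
    - {"grip": 0,"xyz": [-0.91,-0.34,-0.05],"twist": [0,0,0.333]}
    - {"grip": 0,"xyz": [-0.91,-0.34,-0.05],"twist": [0,0,0.333]}
    - {"grip": 0,"xyz": [-0.91,-0.34,-0.05],"twist": [0,0,0.333]}

```text
time_s: 2.2
ee_pos: [0.3498, 0.3413, 0.3711]
orientation: [-1.682, -2.653, 0.001]
force: [-0.5, -0.2, -0.3]
width: -0.0005
gripper_force: 0.0
```

drive_tool:
  series:
    - {"grip": 0,"xyz": [-0.15,0,0],"twist": [0,0,0.05]}
    - {"grip": 0,"xyz": [-0.3,0,0],"twist": [0,0,0.1]}
    - {"grip": 0,"xyz": [-0.45,0,0],"twist": [0,0,0.14]}
    - {"grip": 0,"xyz": [-0.6,0,0],"twist": [0,0,0.18]}
    - {"grip": 0,"xyz": [-0.75,0,0],"twist": [0,0,0.23]}
    - {"grip": 0,"xyz": [-0.96,-0.007,0],"twist": [0,0,0.278]}
    - {"grip": 0,"xyz": [-0.96,-0.007,0],"twist": [0,0,0.278]}
    - {"grip": 0,"xyz": [-0.96,-0.007,0],"twist": [0,0,0.278]}
    - {"grip": 0,"xyz": [-0.96,-0.007,0],"twist": [0,0,0.278]}
    - {"grip": 0,"xyz": [-0.96,-0.007,0],"twist": [0,0,0.278]}

```text
time_s: 3.2
ee_pos: [0.4302, 0.1672, 0.3712]
orientation: [-2.216, -2.226, -0.0]
force: [0.0, 0.1, 0.2]
width: -0.0001
gripper_force: 0.0
```

drive_tool:
  series:
    - {"grip": 0,"xyz": [-0.15,0.02,0],"twist": [0,0.02,0.04]}
    - {"grip": 0,"xyz": [-0.3,0.03,0],"twist": [-0.01,0.04,0.08]}
    - {"grip": 0,"xyz": [-0.45,0.05,0],"twist": [-0.01,0.06,0.12]}
    - {"grip": 0,"xyz": [-0.6,0.07,0],"twist": [-0.015,0.08,0.16]}
    - {"grip": 0,"xyz": [-0.75,0.08,0],"twist": [-0.02,0.1,0.2]}
    - {"grip": 0,"xyz": [-0.925,0.1,0],"twist": [-0.02,0.11,0.23]}
    - {"grip": 0,"xyz": [-0.925,0.1,0],"twist": [-0.02,0.11,0.23]}
    - {"grip": 0,"xyz": [-0.925,0.1,0],"twist": [-0.02,0.11,0.23]}
    - {"grip": 0,"xyz": [-0.925,0.1,0],"twist": [-0.02,0.11,0.23]}
    - {"grip": 0,"xyz": [-0.925,0.1,0],"twist": [-0.02,0.11,0.23]}

```text
time_s: 4.2
ee_pos: [0.451, -0.0176, 0.3714]
orientation: [-2.492, -1.73, -0.218]
force: [0.2, 0.3, 0.8]
width: -0.0001
gripper_force: 0.0
```

drive_tool:
  series:
    - {"grip": 0,"xyz": [-0.1,0.1,0.08],"twist": [0,0.02,0]}
    - {"grip": 0,"xyz": [-0.2,0.2,0.16],"twist": [0,0.04,0]}
    - {"grip": 0,"xyz": [-0.3,0.3,0.24],"twist": [0,0.06,0]}
    - {"grip": 0,"xyz": [-0.4,0.4,0.32],"twist": [0,0.08,0]}
    - {"grip": 0,"xyz": [-0.5,0.5,0.4],"twist": [0,0.1,0]}
    - {"grip": 0,"xyz": [-0.563,0.604,0.51],"twist": [0,0.111,0]}
    - {"grip": 0,"xyz": [-0.563,0.604,0.51],"twist": [0,0.111,0]}
    - {"grip": 0,"xyz": [-0.563,0.604,0.51],"twist": [0,0.111,0]}
    - {"grip": 0,"xyz": [-0.563,0.604,0.51],"twist": [0,0.111,0]}
    - {"grip": 0,"xyz": [-0.563,0.604,0.51],"twist": [0,0.111,0]}

```text
time_s: 5.2
ee_pos: [0.5317, -0.1479, 0.2531]
orientation: [-2.395, -1.661, -0.424]
force: [0.0, 0.0, 0.5]
width: 0.0
gripper_force: 0.0
```

drive_tool:
  series:
    - {"grip": 0,"xyz": [0,0,0.12],"twist": [0,0,0]}
    - {"grip": 0,"xyz": [0,0,0.24],"twist": [0,0,0]}
    - {"grip": 0,"xyz": [0,0,0.36],"twist": [0,0,0]}
    - {"grip": 0,"xyz": [0,0,0.48],"twist": [0,0,0]}
    - {"grip": 0,"xyz": [0,0,0.6],"twist": [0,0,0]}
    - {"grip": 0,"xyz": [0,0,0.7],"twist": [0,0,0]}
    - {"grip": 0,"xyz": [0,0,0.8],"twist": [0,0,0]}
    - {"grip": 0,"xyz": [-0.007,-0.008,0.85],"twist": [0,0,0]}
    - {"grip": 0,"xyz": [-0.007,-0.008,0.85],"twist": [0,0,0]}
    - {"grip": 0,"xyz": [-0.007,-0.008,0.85],"twist": [0,0,0]}

```text
time_s: 6.2
ee_pos: [0.5502, -0.0952, 0.0921]
orientation: [-2.396, -1.659, -0.423]
force: [0.4, -0.2, 0.5]
width: -0.0003
gripper_force: 0.0
```

```bash
python3 - <<'E'
from h import *
from rig import sensors,get_image
s=sensors.state(); p,r=s["ee_pos"],R.from_rotvec(s["orientation"]);print(p,(p-B)@F,r.as_matrix().round(3),s["force"],s["joint_positions"])
print(cmd(p,r,B+.145*F+[0,0,.062],rot(np.radians(20))))
a=get_image("scene")["frame"][120:360,200:500];b=get_image("top")["frame"][100:340,200:500]
cv2.imwrite("pics/c1.png",cv2.resize(np.hstack([a,b]),(800,320)))
E
```

```text
[ 0.55024907 -0.09515547  0.09213988] 0.14818595935464987 [[ 0.33   0.936  0.122]
 [ 0.88  -0.352  0.32 ]
 [ 0.342  0.001 -0.94 ]] [ 0.4306329  -0.22291753  0.53911103] [-0.43115135  0.18133818  2.02343808  0.41666208  1.00265175 -0.30963577]
([-0.037, -0.005, 0.147], [0.0, 0.0, 0.002])
```

View pics/c1.png

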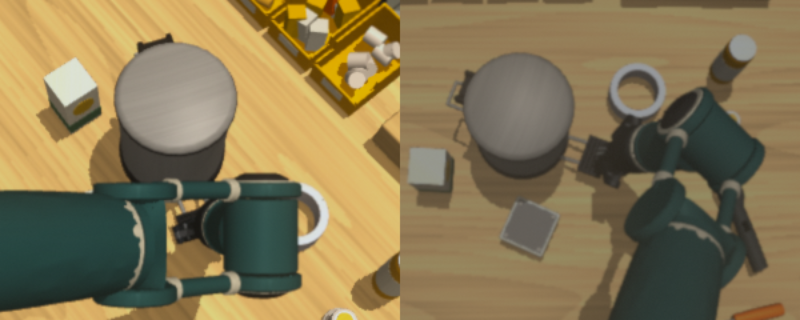

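The scene (left) and top (right) views show the fingertips over the tread and the wrist well off the lid. Next I'll come down to just above contact.

drive_tool:
  series:
    - {"grip": 0,"xyz": [-0.01,0,0.03],"twist": [0,0,0]}
    - {"grip": 0,"xyz": [-0.015,0,0.06],"twist": [0,0,0]}
    - {"grip": 0,"xyz": [-0.02,0,0.09],"twist": [0,0,0]}
    - {"grip": 0,"xyz": [-0.03,0,0.12],"twist": [0,0,0]}
    - {"grip": 0,"xyz": [-0.037,-0.005,0.147],"twist": [0,0,0]}
    - {"grip": 0,"xyz": [-0.04,-0.005,0.155],"twist": [0,0,0]}
    - {"grip": 0,"xyz": [-0.044,-0.005,0.165],"twist": [0,0,0]}
    - {"grip": 0,"xyz": [-0.047,-0.005,0.175],"twist": [0,0,0]}
    - {"grip": 0,"xyz": [-0.05,-0.005,0.18],"twist": [0,0,0]}
    - {"grip": 0,"xyz": [-0.05,-0.005,0.18],"twist": [0,0,0]}

```text
time_s: 7.3
ee_pos: [0.5498, -0.092, 0.0537]
orientation: [-2.396, -1.657, -0.422]
force: [-1.1, -0.1, -0.3]
width: -0.0006
gripper_force: 0.0
```

drive_tool:
  series:
    - {"grip": 0,"xyz": [-0.003,0,0.005],"twist": [0,0,0]}
    - {"grip": 0,"xyz": [-0.005,0,0.01],"twist": [0,0,0]}
    - {"grip": 0,"xyz": [-0.008,0,0.015],"twist": [0,0,0]}
    - {"grip": 0,"xyz": [-0.011,0,0.02],"twist": [0,0,0]}
    - {"grip": 0,"xyz": [-0.013,0,0.025],"twist": [0,0,0]}
    - {"grip": 0,"xyz": [-0.016,0,0.03],"twist": [0,0,0]}
    - {"grip": 0,"xyz": [-0.019,0,0.035],"twist": [0,0,0]}
    - {"grip": 0,"xyz": [-0.022,0,0.04],"twist": [0,0,0]}
    - {"grip": 0,"xyz": [-0.024,0,0.045],"twist": [0,0,0]}
    - {"grip": 0,"xyz": [-0.024,0,0.045],"twist": [0,0,0]}

```text
time_s: 8.3
ee_pos: [0.5495, -0.0933, 0.0447]
orientation: [-2.395, -1.658, -0.423]
force: [-2.7, 0.8, 7.6]
width: -0.0002
gripper_force: 3.4
```

drive_tool:
  series:
    - {"grip": 0,"xyz": [-0.003,0,0.007],"twist": [0,0,0]}
    - {"grip": 0,"xyz": [-0.006,0,0.014],"twist": [0,0,0]}
    - {"grip": 0,"xyz": [-0.01,0,0.022],"twist": [0,0,0]}
    - {"grip": 0,"xyz": [-0.013,0,0.03],"twist": [0,0,0]}
    - {"grip": 0,"xyz": [-0.017,0,0.038],"twist": [0,0,0]}
    - {"grip": 0,"xyz": [-0.02,0,0.046],"twist": [0,0,0]}
    - {"grip": 0,"xyz": [-0.024,0,0.054],"twist": [0,0,0]}
    - {"grip": 0,"xyz": [-0.027,0,0.062],"twist": [0,0,0]}
    - {"grip": 0,"xyz": [-0.03,0,0.07],"twist": [0,0,0]}
    - {"grip": 0,"xyz": [-0.03,0,0.07],"twist": [0,0,0]}

```text
time_s: 9.3
ee_pos: [0.549, -0.0946, 0.0288]
orientation: [-2.396, -1.658, -0.422]
force: [-2.9, -1.7, 4.6]
width: 0.0001
gripper_force: 2.1
```

```bash
python3 - <<'E'
from h import *
from rig import sensors,get_image
s=sensors.state(); p=s["ee_pos"]; print(p,(p-B)@F,s["force"],s["ft_torque"])
a=get_image("scene")["frame"][120:360,200:500];b=get_image("top")["frame"][100:340,200:500]
cv2.imwrite("pics/c2.png",cv2.resize(np.hstack([a,b]),(800,320)))
E
```

```text
[ 0.54903501 -0.09457194  0.02879643] 0.14807010468202084 [-2.89045841 -1.72251067  4.59371286] [-0.22920838  0.38676784  0.04802406]
```

View pics/c2.png

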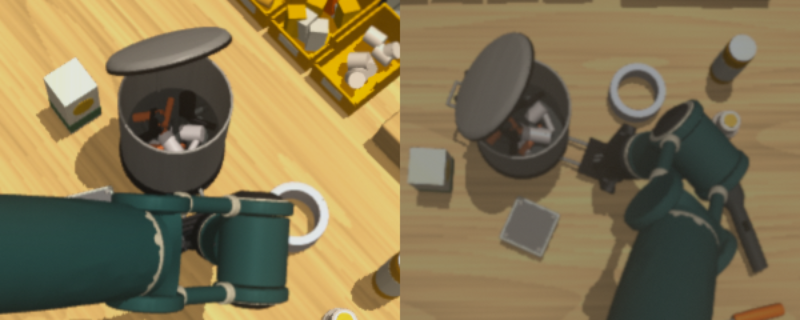

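Both views show the lid well up but not fully open, and the bin hasn't moved. I'll press on gently to the stop.

drive_tool:
  series:
    - {"grip": 0,"xyz": [-0.001,0,0.003],"twist": [0,0,0]}
    - {"grip": 0,"xyz": [-0.002,0,0.006],"twist": [0,0,0]}
    - {"grip": 0,"xyz": [-0.003,0,0.009],"twist": [0,0,0]}
    - {"grip": 0,"xyz": [-0.004,0,0.012],"twist": [0,0,0]}
    - {"grip": 0,"xyz": [-0.005,0,0.015],"twist": [0,0,0]}
    - {"grip": 0,"xyz": [-0.006,0,0.018],"twist": [0,0,0]}
    - {"grip": 0,"xyz": [-0.007,0,0.02],"twist": [0,0,0]}
    - {"grip": 0,"xyz": [-0.008,0,0.022],"twist": [0,0,0]}
    - {"grip": 0,"xyz": [-0.009,0,0.025],"twist": [0,0,0]}
    - {"grip": 0,"xyz": [-0.009,0,0.025],"twist": [0,0,0]}

```text
time_s: 10.4
ee_pos: [0.5492, -0.094, 0.023]
orientation: [-2.396, -1.657, -0.423]
force: [-0.3, -2.4, 1.9]
width: 0.0002
gripper_force: 1.4
```

drive_tool:
  series:
    - {"grip": 0,"xyz": [0,0,0.002],"twist": [0,0,0]}
    - {"grip": 0,"xyz": [-0.001,0,0.004],"twist": [0,0,0]}
    - {"grip": 0,"xyz": [-0.002,0,0.005],"twist": [0,0,0]}
    - {"grip": 0,"xyz": [-0.002,0,0.006],"twist": [0,0,0]}
    - {"grip": 0,"xyz": [-0.003,0,0.008],"twist": [0,0,0]}
    - {"grip": 0,"xyz": [-0.003,0,0.009],"twist": [0,0,0]}
    - {"grip": 0,"xyz": [-0.003,0,0.01],"twist": [0,0,0]}
    - {"grip": 0,"xyz": [-0.003,0,0.01],"twist": [0,0,0]}
    - {"grip": 0,"xyz": [-0.003,0,0.01],"twist": [0,0,0]}
    - {"grip": 0,"xyz": [-0.003,0,0.01],"twist": [0,0,0]}

```text
time_s: 11.4
ee_pos: [0.5491, -0.094, 0.0211]
orientation: [-2.396, -1.658, -0.422]
force: [1.1, -2.5, 2.5]
width: 0.0002
gripper_force: 1.2
```

```bash
python3 - <<'E'
from h import *
from rig import sensors,get_image
s=sensors.state(); p=s["ee_pos"]; print(p,(p-B)@F,s["force"],s["ft_torque"])
a=get_image("scene")["frame"][120:360,200:500];b=get_image("top")["frame"][100:340,200:500]
cv2.imwrite("pics/c3.png",cv2.resize(np.hstack([a,b]),(800,320)))
E
```

```text
[ 0.54912893 -0.09398774  0.02106336] 0.14749050072457817 [ 1.09061079 -2.47256286  2.50929539] [-0.42001819 -0.11559048 -0.10502551]
```

View pics/c3.png

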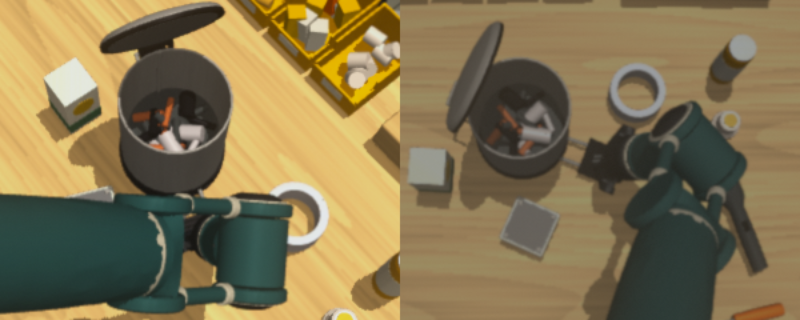

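The lid stands steeply open and the bin and goods are unmoved. The stop hasn't been felt yet, so I'll press slightly further.

drive_tool:
  series:
    - {"grip": 0,"xyz": [0,0,0.001],"twist": [0,0,0]}
    - {"grip": 0,"xyz": [-0.001,0,0.002],"twist": [0,0,0]}
    - {"grip": 0,"xyz": [-0.001,0,0.003],"twist": [0,0,0]}
    - {"grip": 0,"xyz": [-0.002,0,0.004],"twist": [0,0,0]}
    - {"grip": 0,"xyz": [-0.002,0,0.005],"twist": [0,0,0]}
    - {"grip": 0,"xyz": [-0.002,0,0.006],"twist": [0,0,0]}
    - {"grip": 0,"xyz": [-0.003,0,0.007],"twist": [0,0,0]}
    - {"grip": 0,"xyz": [-0.003,0,0.007],"twist": [0,0,0]}
    - {"grip": 0,"xyz": [-0.003,0,0.007],"twist": [0,0,0]}
    - {"grip": 0,"xyz": [-0.003,0,0.007],"twist": [0,0,0]}

```text
time_s: 12.5
ee_pos: [0.5491, -0.094, 0.0196]
orientation: [-2.396, -1.657, -0.422]
force: [1.5, -0.7, 2.6]
width: -0.0002
gripper_force: 1.3
```

```bash
python3 - <<'E'
from h import *
from rig import sensors,get_image
s=sensors.state(); p=s["ee_pos"]; print(p,(p-B)@F,s["force"])
d=get_image("top"); rv=R.from_rotvec(d["rotation"]).inv(); t=-rv.apply(d["xyz"]); f=d["frame"]
for ph in(1.0,1.1,1.2,1.3):
    a=np.linspace(0,2*np.pi,60); l=np.array([F[1],-F[0],0])
    P=[B+[0,0,.216]-.087*F+(.087+.087*np.cos(k))*(np.cos(ph)*F+np.sin(ph)*np.array([0,0,1]))+.087*np.sin(k)*l for k in a]
    u=cv2.projectPoints(np.array(P),rv.as_rotvec(),t,d["mtx"],np.array(d["dist_coeffs"]))[0][:,0]
    print(ph,u.min(0).round(),u.max(0).round(),np.round(u[0]),cv2.minAreaRect(u.astype(np.float32)))
cv2.imwrite("pics/c4.png",cv2.resize(f[100:230,210:340],(650,650)[:2])[:600])
E
```

```text
[ 0.5490634  -0.09400346  0.01958546] 0.1475284032189051 [ 1.47120641 -0.65947037  2.61158317]
1.0 [244. 126.] [294. 206.] [289. 163.] ((269.031005859375, 165.824462890625), (34.2905158996582, 88.93273162841797), 27.75560760498047)
1.1 [243. 123.] [288. 204.] [281. 159.] ((265.029052734375, 163.78073120117188), (25.538787841796875, 89.32373046875), 26.279741287231445)
1.2 [241. 121.] [281. 203.] [273. 155.] ((260.79827880859375, 161.75808715820312), (16.352359771728516, 89.63636016845703), 24.07794952392578)
1.3 [239. 118.] [274. 201.] [264. 151.] ((256.37255859375, 159.7759552001953), (6.884668350219727, 89.85282135009766), 22.86897850036621)
```

View pics/c4.png

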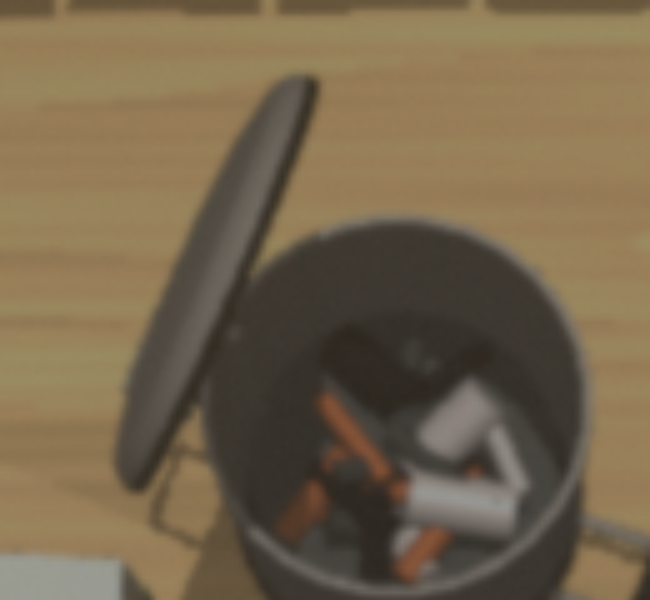

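The top view shows the lid edge reaching x≈273 px, which matches about 1.3 rad, so it is wide open. I'll nudge 1 mm more for firm contact and hold.

drive_tool:
  series:
    - {"grip": 0,"xyz": [0,0,0.001],"twist": [0,0,0]}
    - {"grip": 0,"xyz": [-0.001,0,0.002],"twist": [0,0,0]}
    - {"grip": 0,"xyz": [-0.001,0,0.003],"twist": [0,0,0]}
    - {"grip": 0,"xyz": [-0.002,0,0.004],"twist": [0,0,0]}
    - {"grip": 0,"xyz": [-0.002,0,0.005],"twist": [0,0,0]}
    - {"grip": 0,"xyz": [-0.002,0,0.005],"twist": [0,0,0]}
    - {"grip": 0,"xyz": [-0.002,0,0.005],"twist": [0,0,0]}
    - {"grip": 0,"xyz": [-0.002,0,0.005],"twist": [0,0,0]}
    - {"grip": 0,"xyz": [-0.002,0,0.005],"twist": [0,0,0]}
    - {"grip": 0,"xyz": [-0.002,0,0.005],"twist": [0,0,0]}

```text
time_s: 13.55
ee_pos: [0.5492, -0.094, 0.0189]
orientation: [-2.395, -1.658, -0.423]
force: [0.2, 0.0, 6.0]
width: -0.0
gripper_force: 3.0
```

drive_tool:
  series:
    - {"grip": 0,"xyz": [0,0,0],"twist": [0,0,0]}
    - {"grip": 0,"xyz": [0,0,0],"twist": [0,0,0]}
    - {"grip": 0,"xyz": [0,0,0],"twist": [0,0,0]}
    - {"grip": 0,"xyz": [0,0,0],"twist": [0,0,0]}
    - {"grip": 0,"xyz": [0,0,0],"twist": [0,0,0]}
    - {"grip": 0,"xyz": [0,0,0],"twist": [0,0,0]}
    - {"grip": 0,"xyz": [0,0,0],"twist": [0,0,0]}
    - {"grip": 0,"xyz": [0,0,0],"twist": [0,0,0]}
    - {"grip": 0,"xyz": [0,0,0],"twist": [0,0,0]}
    - {"grip": 0,"xyz": [0,0,0],"twist": [0,0,0]}

```text
time_s: 14.55
ee_pos: [0.5492, -0.094, 0.0189]
orientation: [-2.395, -1.657, -0.423]
force: [-0.6, -0.9, 5.1]
width: -0.0001
gripper_force: 3.0
```

drive_tool:
  series:
    - {"grip": 0,"xyz": [0,0,0],"twist": [0,0,0]}
    - {"grip": 0,"xyz": [0,0,0],"twist": [0,0,0]}
    - {"grip": 0,"xyz": [0,0,0],"twist": [0,0,0]}
    - {"grip": 0,"xyz": [0,0,0],"twist": [0,0,0]}
    - {"grip": 0,"xyz": [0,0,0],"twist": [0,0,0]}
    - {"grip": 0,"xyz": [0,0,0],"twist": [0,0,0]}
    - {"grip": 0,"xyz": [0,0,0],"twist": [0,0,0]}
    - {"grip": 0,"xyz": [0,0,0],"twist": [0,0,0]}
    - {"grip": 0,"xyz": [0,0,0],"twist": [0,0,0]}
    - {"grip": 0,"xyz": [0,0,0],"twist": [0,0,0]}

```text
time_s: 15.55
ee_pos: [0.5491, -0.094, 0.0189]
orientation: [-2.395, -1.657, -0.423]
force: [0.2, -1.1, 6.0]
width: 0.0001
gripper_force: 3.0
```

drive_tool:
  series:
    - {"grip": 0,"xyz": [0,0,0],"twist": [0,0,0]}
    - {"grip": 0,"xyz": [0,0,0],"twist": [0,0,0]}
    - {"grip": 0,"xyz": [0,0,0],"twist": [0,0,0]}
    - {"grip": 0,"xyz": [0,0,0],"twist": [0,0,0]}
    - {"grip": 0,"xyz": [0,0,0],"twist": [0,0,0]}
    - {"grip": 0,"xyz": [0,0,0],"twist": [0,0,0]}
    - {"grip": 0,"xyz": [0,0,0],"twist": [0,0,0]}
    - {"grip": 0,"xyz": [0,0,0],"twist": [0,0,0]}
    - {"grip": 0,"xyz": [0,0,0],"twist": [0,0,0]}
    - {"grip": 0,"xyz": [0,0,0],"twist": [0,0,0]}

```text
time_s: 16.55
ee_pos: [0.5492, -0.094, 0.0189]
orientation: [-2.395, -1.657, -0.423]
force: [-0.1, -1.5, 5.4]
width: 0.0004
gripper_force: 3.0
```

drive_tool:
  series:
    - {"grip": 0,"xyz": [0.002,0,-0.006],"twist": [0,0,0]}
    - {"grip": 0,"xyz": [0.004,0,-0.011],"twist": [0,0,0]}
    - {"grip": 0,"xyz": [0.007,0,-0.017],"twist": [0,0,0]}
    - {"grip": 0,"xyz": [0.009,0,-0.022],"twist": [0,0,0]}
    - {"grip": 0,"xyz": [0.011,0,-0.028],"twist": [0,0,0]}
    - {"grip": 0,"xyz": [0.013,0,-0.034],"twist": [0,0,0]}
    - {"grip": 0,"xyz": [0.015,0,-0.039],"twist": [0,0,0]}
    - {"grip": 0,"xyz": [0.018,0,-0.045],"twist": [0,0,0]}
    - {"grip": 0,"xyz": [0.02,0,-0.05],"twist": [0,0,0]}
    - {"grip": 0,"xyz": [0.022,0,-0.056],"twist": [0,0,0]}

```text
time_s: 17.55
ee_pos: [0.5487, -0.0938, 0.0305]
orientation: [-2.395, -1.657, -0.421]
force: [-2.9, -1.9, 4.1]
width: 0.0004
gripper_force: 2.3
```

drive_tool:
  series:
    - {"grip": 0,"xyz": [0.002,0,-0.006],"twist": [0,0,0]}
    - {"grip": 0,"xyz": [0.005,0,-0.011],"twist": [0,0,0]}
    - {"grip": 0,"xyz": [0.007,0,-0.017],"twist": [0,0,0]}
    - {"grip": 0,"xyz": [0.01,0,-0.022],"twist": [0,0,0]}
    - {"grip": 0,"xyz": [0.012,0,-0.028],"twist": [0,0,0]}
    - {"grip": 0,"xyz": [0.015,0,-0.033],"twist": [0,0,0]}
    - {"grip": 0,"xyz": [0.017,0,-0.039],"twist": [0,0,0]}
    - {"grip": 0,"xyz": [0.02,0,-0.044],"twist": [0,0,0]}
    - {"grip": 0,"xyz": [0.022,0,-0.05],"twist": [0,0,0]}
    - {"grip": 0,"xyz": [0.025,0,-0.055],"twist": [0,0,0]}

```text
time_s: 18.55
ee_pos: [0.5493, -0.0927, 0.0429]
orientation: [-2.395, -1.657, -0.422]
force: [-4.2, -1.6, 6.1]
width: 0.0001
gripper_force: 3.4
```

drive_tool:
  series:
    - {"grip": 0,"xyz": [0.002,0,-0.006],"twist": [0,0,0]}
    - {"grip": 0,"xyz": [0.005,0,-0.011],"twist": [0,0,0]}
    - {"grip": 0,"xyz": [0.007,0,-0.017],"twist": [0,0,0]}
    - {"grip": 0,"xyz": [0.01,0,-0.022],"twist": [0,0,0]}
    - {"grip": 0,"xyz": [0.012,0,-0.028],"twist": [0,0,0]}
    - {"grip": 0,"xyz": [0.015,0,-0.033],"twist": [0,0,0]}
    - {"grip": 0,"xyz": [0.017,0,-0.039],"twist": [0,0,0]}
    - {"grip": 0,"xyz": [0.02,0,-0.044],"twist": [0,0,0]}
    - {"grip": 0,"xyz": [0.022,0,-0.05],"twist": [0,0,0]}
    - {"grip": 0,"xyz": [0.025,0,-0.055],"twist": [0,0,0]}

```text
time_s: 19.55
ee_pos: [0.5498, -0.092, 0.0544]
orientation: [-2.396, -1.657, -0.422]
force: [0.3, 0.0, -0.4]
width: -0.0001
gripper_force: 0.0
```

drive_tool:
  series:
    - {"grip": 0,"xyz": [0,0,-0.03],"twist": [0,0,0]}
    - {"grip": 0,"xyz": [0,0,-0.1],"twist": [0,0,0]}
    - {"grip": 0,"xyz": [0,0,-0.2],"twist": [0,0,0]}
    - {"grip": 0,"xyz": [0,0,-0.3],"twist": [0,0,0]}
    - {"grip": 0,"xyz": [0,0,-0.4],"twist": [0,0,0]}
    - {"grip": 0,"xyz": [0,0,-0.5],"twist": [0,0,0]}
    - {"grip": 0,"xyz": [0,0,-0.6],"twist": [0,0,0]}
    - {"grip": 0,"xyz": [0,0,-0.7],"twist": [0,0,0]}
    - {"grip": 0,"xyz": [0,0,-0.75],"twist": [0,0,0]}
    - {"grip": 0,"xyz": [0,0,-0.75],"twist": [0,0,0]}

```text
time_s: 20.55
ee_pos: [0.5328, -0.1413, 0.1981]
orientation: [-2.399, -1.659, -0.426]
force: [0.3, -0.8, -0.3]
width: -0.0001
gripper_force: 0.0
```

```bash
python3 - <<'E'
from h import *
from rig import get_image
a=get_image("scene")["frame"][120:360,200:500];b=get_image("top")["frame"][100:340,200:500]
cv2.imwrite("pics/c5.png",cv2.resize(np.hstack([a,b]),(800,320)))
E
```

```text
(no output)
```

View pics/c5.png

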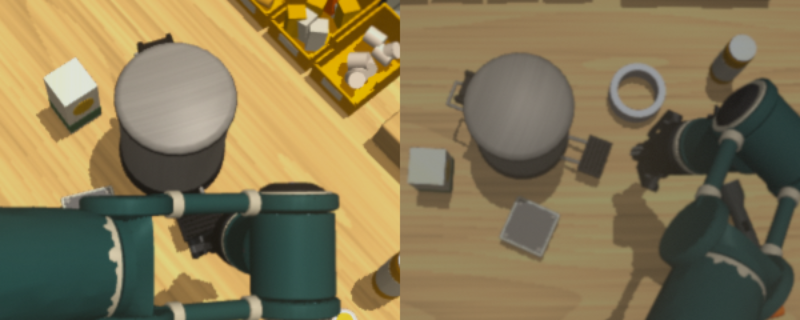

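The lid is shut, the tread is up, the bin and the goods in view are where they were, and the gripper is clear. I'm handing the job in.

```bash
python3 -c "
from rig import job
print(job.job_done())"
```

```text
the job is handed in; nothing more can be done
None
```

I pressed the lever to its stop, held the lid wide open for over three seconds, eased it shut in about three, and handed the job in with the gripper clear and the bin and the goods in view unmoved; no verdict came back.

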